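# Comb stray sample tubes into a grooved tray

### The job

Two sample tubes lie askew in the grooved metal tray, their foot ends strayed over its ribs. Take the small three-toothed hand rake by its upright handle and comb it along the grooves, from the capped ends towards the foot ends, so that both tubes settle lengthwise, each flat in a groove of the tray; only the rake may touch the tubes, not the gripper. Then stand the rake on its teeth again on the bare desk beside the tray.

Things in the scene. Friction and masses are not known exactly. Their poses are not given: they have to be found in the camera images.
- tray: Fixed dark steel tray, slippery, 200 (x) x 156 (y) x 22 mm; origin: centre of its underside; x along the grooves, away from the robot (within 15 degrees), z up. Floor at z = 4 mm. Three round-topped ribs along x, 12 mm wide, tops z = 10, at y = -36, 0, 36 mm, part four grooves (centres y = -54, -18, 18, 54). Side walls inside y = +-72, tops z = 22; end walls inside x = +-94, tops z = 20. Tooth tips at z = 13 clear the ribs
- rake: Loose hand rake, 0.11 to 0.18 kg, standing on its teeth on the desk right of the tray. Origin midway between the tooth tips; z up. Three steel teeth at y = -36, 0, 36 mm (as the tray's ribs), each 8 mm thick (y), 24 mm deep (x), round-ended, 24 mm high; bar 26 (x) x 92 (y) mm, z = 24 to 36; black upright handle 22 (x) x 36 (y) mm, z = 36 to 100. A half turn about z leaves it the same
- tube_1_mid (a point): Tube 1: mid-axis of a capped sample tube, 94 mm long, 13 mm thick, 12 g; y along it. Cap 20 mm thick at the -y end, square foot 12x18 mm at the +y end. Starts 14 to 26 degrees askew: cap end (towards the robot) in the tray's groove at y = -54 mm, foot end strayed on the rib beside it, towards the middle. In a groove its axis is about 14 mm above the desk
- tube_2_mid (a point): Tube 2: mid-axis of a capped sample tube, 94 mm long, 13 mm thick, 12 g; y along it. Cap 20 mm thick at the -y end, square foot 12x18 mm at the +y end. Starts 14 to 26 degrees askew: cap end (towards the robot) in the tray's groove at y = +54 mm, foot end strayed on the rib beside it, towards the middle. In a groove its axis is about 14 mm above the desk
Mind the look-alikes: they are no part of the job. What is shaped like the part that bears tube_1_mid but pink or purple is not meant.

How it is judged:
On the way:
1. the held rake's teeth are lowered into the tray (contact force between the fingers and rake above 1 N and z of rake in the frame of tray below 0.024 m and horizontal distance between rake and tray below 0.08 m), for 0.2 s.
At the end, for the whole second after the job is handed in: Both tubes lie flat in grooves of the tray, within 12 degrees of the groove direction and with their axes less than 16.5 mm above the desk, at rest; the rake stands upright (within 8 degrees) on its teeth on the desk, its centre more than 85 mm from the tray's centre, at rest (angle between the y axis of each of tube_1_mid, tube_2_mid and the x axis of tray, either way round below 0.21 rad and z of tube_1_mid in the frame of tray between 0.008 and 0.0165 m and x of tube_1_mid in the frame of tray between -0.06 and 0.06 m and y of tube_1_mid in the frame of tray between -0.07 and 0.07 m and linear speed of each of tube_1, tube_2, rake below 0.02 m/s and z of tube_2_mid in the frame of tray between 0.008 and 0.0165 m and x of tube_2_mid in the frame of tray between -0.06 and 0.06 m and y of tube_2_mid in the frame of tray between -0.07 and 0.07 m and angle between rake's own z axis and vertical below 0.15 rad and height (world z) of rake below 0.006 m and horizontal distance between rake and tray above 0.085 m); the robot touches nothing.
It fails at once if the gripper or arm touches a tube (contact force between any of the fingers, the arm and tube_1 above 0.3 N or contact force between any of the fingers, the arm and tube_2 above 0.3 N).
It also fails if it takes over 48 s, if anything falls off the work surface, if the arm or the gripper's body presses on something with over 40 N, if the wrist force passes 120 N, or if a joint passes its speed limit or range.

### The arm

A 6-joint arm with a two-finger parallel gripper is mounted at the origin on the work surface; the furniture and walls round the work are solid. World frame = base frame: x ahead of the robot, y to its left, z up, the work surface at z = 0. Lengths are in m, angles in rad, forces in N, time in s.
With the tool pointing down it reaches from about 0.325 to 0.9 m from the base axis. Payload 6.1 kg.
Tool frame: the origin (TCP) lies at the very end of the fingers, on their centre line; the grasp point (between the pads) lies 19 mm behind it (ctrl.grip_point_offset is the distance from the TCP to the grasp point, in m); z points along the fingers, y is the direction in which the jaws open and shut (so a half turn about z gives the same grasp; the last joint's range is limited). The gripper opens to 85 mm and grips with 20 to 120 N. Pads are 22 mm wide; open, the fingers measure 114 mm over their backs; the gripper's body (76 mm by 85 mm) begins 54 mm behind the grasp point. The pads swing forward as they close: fully open they stand 13 mm farther back than shut.
Start: joints at [1.125, 0.22, 1.526, -0, 1.395, -0.126], TCP at [0.196, 0.593, 0.231] pointing down, gripper open.
Joint ranges: [-2.98, 2.98], [-0.91, 2.08], [0.09, 2.57], [-1.24, 4.39], [0.2, 2.65], [-2.68, 2.68]. Speed limits (rad/s): [2.57, 2.57, 3.01, 3.14, 3.14, 3.14].

### API

Orientations are given as a unit quaternion [x, y, z, w].
In Python, from rig import ctrl gives the robot as it stands.
- The arm moves only by the tool move_arm, never from a script. Its argument "increments" is a list of rows, each a list of 3 entries, a list of its own where there are three numbers: the shift along the tool's x, y, z as a fraction of full scale, then the turn, a rotation vector about the tool's x, y, z as a fraction of full scale, then the gripper's target within -1 to 1 (fully open at 1, half-way at 0, shut at -1). In form: [[[tx, ty, tz], [wx, wy, wz], hand], ...]. A call has 1 to 5 rows; each row is the pose to reach, as a shift and turn from the pose measured when the call began, along the tool's axes at that moment, turning the shorter way round; what a row does not reach only later rows make up. Full scale, the value 1, is 300 mm for a shift and pi rad for a turn. A row lasts 1/8 s, in which the tool goes at most 62.5 mm and 10.7 degrees, less where a joint would pass 70% of its speed; a pose out of reach is approached as far as the arm can. A call with a number of a shift or a turn outside -1 to 1 is refused whole. A call with a gripper value outside its range is refused whole. The fingers move at their own pace and stop on an object; "squeeze" is the grip in N (left out, the last holds). Time passes only in rows, so rows that repeat a pose let the fingers close. It gives the time, the measured TCP pose, the force and the opening at its end, in the units of the state.
- ctrl.get_state(): the state, without advancing time (a new reading comes with each control period).
- ctrl.capture(name): name is "scene" or "side" or "wrist"; returns a dict with "pixels" (384x512x3 uint8, red, green, blue), "camera_matrix" (3x3 intrinsics, pixels), "D" ([k1, k2, p1, p2, k3] as OpenCV has them; the pictures are not rectified), "rvec" (rotation vector, rad) and "tvec" (3), from world to camera coordinates, as OpenCV has them. Camera axes: x right, y down, z forward; pixel columns grow to the right and rows downward; lengths in m; the calibration is good to about 2 mm. A picture is of the moment at which its call begins. There is no depth.
- ctrl.finish_job(): hands the job in, once; it reports no verdict.
Trained networks look in the newest picture that a camera, given by its name, has taken for a name from the list of things; names that differ only in an ending like _2 or _b are one class to them, and where a whole thing is asked for, a point or a joint stands for the part that bears it (a point fixed in the world has none). Each returns a list of dicts, best first, with "conf" (0 to 1); they miss things now and then, are a little off and sometimes report something else, mostly with a low value. They report only what shows in the picture. A call takes as long as a camera call. They do not tell look-alikes from the thing itself.
- ctrl.spot_in(camera, label): "position" ([x, y, z] in m, in world coordinates, good to about 4 mm: the middle of the surface that is visible of it).
- ctrl.tip_of(camera, label): "position" ([x, y, z] in m, in world coordinates, good to about 4 mm: a listed point, or the origin of a listed thing).
The state is a dict: "clock": time; "q": joint angles; "qvel": joint speeds; "effort": joint torques, N m; "tool_pos": TCP position; "tool_rot": TCP orientation; "ft_force": force on the tool from outside, world axes, zero at the start; "wrist_torque": the same for the moment, N m; "width": opening from 0.0 (shut) to 1.0 (fully open).
Only numpy, scipy, OpenCV 4.12 (cv2) and the standard library are available. Lean on these libraries where they do the work, as an engineer would, in place of code of your own. Each camera call takes 0.05 s, during which the arm holds its last target.

## Working session

There is one attempt and no reset: what is moved stays moved. The work goes in short steps, Python scripts to look and compute and a tool call to move; the robot and the scene stay as the last step left them, time stands still between calls to the robot, and variables do not carry over. Pictures are saved under pics/ and viewed, and the job is handed in when it is done.

Besides the shell and the picture viewer there is one more tool, called after "Request:" in YAML: its name, and indented under it one key for each argument. move_arm: Moves the arm, as the interface text tells. Shift numbers are shares of 300 mm and turn numbers shares of pi rad, none past 1 either way. Its arguments: {"type":"object","properties":{"increments":{"type":"array","items":{"type":"array"}},"squeeze":{"type":"number"}},"required":["increments"]}

```bash
ls; mkdir -p pics
cat > h.py <<'E'
import numpy as np,cv2
from rig import ctrl
from scipy.spatial.transform import Rotation as R
def snap(c,n):
    d=ctrl.capture(c); cv2.imwrite(f'pics/{n}.png',d['pixels'][:,:,::-1]); return d
def proj(d,p):
    return cv2.projectPoints(np.array(p,float).reshape(-1,3),np.array(d['rvec'],float),np.array(d['tvec'],float),np.array(d['camera_matrix'],float),np.array(d['D'],float))[0].reshape(-1,2)
def onz(d,uv,z):
    K=np.array(d['camera_matrix'],float)
    n=cv2.undistortPoints(np.array(uv,float).reshape(-1,1,2),K,np.array(d['D'],float)).reshape(-1,2)
    Rm=cv2.Rodrigues(np.array(d['rvec'],float))[0];t=np.array(d['tvec'],float).reshape(3)
    C=-Rm.T@t; r=np.c_[n,np.ones(len(n))]@Rm
    return C+r*((np.asarray(z)-C[2])/r[:,2])[:,None]
E
python3 - <<'E'
from h import *
np.set_printoptions(precision=4,suppress=True)
for c in ['scene','side','wrist']:
    d=snap(c,c+'0')
    for l in ['tray','rake','tube_1_mid']:
        for f in ('spot_in','tip_of'):
            print(c,l,f,[(np.round(x['position'],3).tolist(),round(x['conf'],2)) for x in getattr(ctrl,f)(c,l)])
s=ctrl.get_state();print(s['clock'],s['tool_pos'],s['tool_rot'],s['width'])
E
```

```text
pics
scene tray spot_in [([0.543, 0.056, 0.009], 0.85)]
scene tray tip_of [([0.553, 0.06, 0.0], 0.6)]
scene rake spot_in [([0.491, -0.301, 0.04], 0.61)]
scene rake tip_of [([0.498, -0.297, 0.001], 0.91), ([0.539, 0.104, 0.012], 0.43)]
scene tube_1_mid spot_in [([0.397, -0.206, 0.016], 0.76), ([0.526, 0.011, 0.018], 0.64), ([0.332, 0.091, 0.012], 0.57)]
scene tube_1_mid tip_of [([0.4, -0.202, 0.008], 0.83), ([0.534, 0.013, 0.015], 0.55), ([0.335, 0.094, 0.01], 0.51)]
side tray spot_in [([0.554, 0.071, 0.001], 0.85)]
side tray tip_of [([0.55, 0.064, -0.006], 0.75)]
side rake spot_in []
side rake tip_of [([0.502, -0.296, 0.001], 0.6)]
side tube_1_mid spot_in [([0.532, 0.017, 0.022], 0.76), ([0.408, -0.199, 0.012], 0.62), ([0.34, 0.102, 0.018], 0.6)]
side tube_1_mid tip_of [([0.536, 0.015, 0.018], 0.77), ([0.342, 0.098, 0.012], 0.77), ([0.401, -0.202, 0.009], 0.63)]
wrist tray spot_in []
wrist tray tip_of []
wrist rake spot_in []
wrist rake tip_of []
wrist tube_1_mid spot_in []
wrist tube_1_mid tip_of []
1.05 [0.1965 0.5933 0.2313] [ 0.1592  0.9872  0.     -0.    ] 0.9968987337193166
```

View pics/scene0.png

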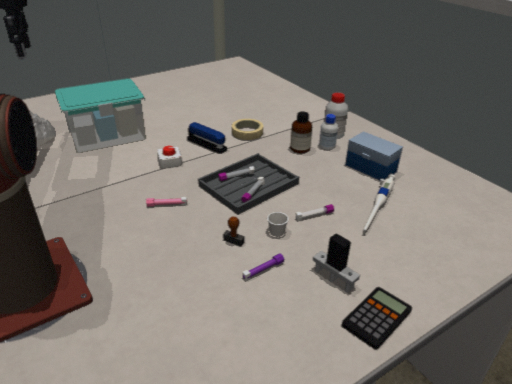

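View pics/side0.png

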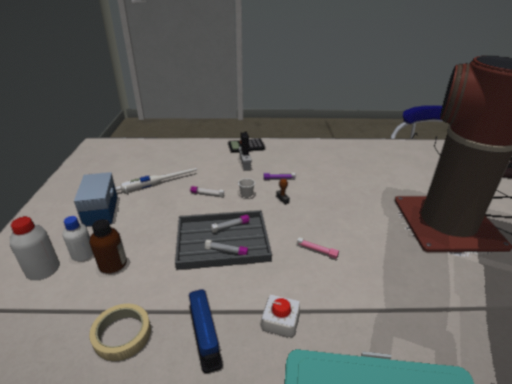

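The two tubes in the tray have white bodies and magenta caps, at scene pixels (237,173) and (254,188). The look-alikes all lie outside it: pink at (167,202), purple at (264,267) and another at (315,212). The rake is at (337,262). I'll enlarge to confirm and get the tray's yaw.

Run:
```python
import cv2,numpy as np
a=cv2.imread('pics/scene0.png');b=cv2.imread('pics/side0.png')
A=cv2.resize(a[145:295,190:370],None,fx=4,fy=4,interpolation=cv2.INTER_CUBIC);cv2.imwrite('pics/cA.png',A[:600,:720])
B=cv2.resize(b[205:275,165:280],None,fx=6,fy=6,interpolation=cv2.INTER_CUBIC);cv2.imwrite('pics/cB.png',B)
C=cv2.resize(b[125:175,215:280],None,fx=8,fy=8,interpolation=cv2.INTER_CUBIC);cv2.imwrite('pics/cC.png',C)
```

```text
(no output)
```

View pics/cA.png

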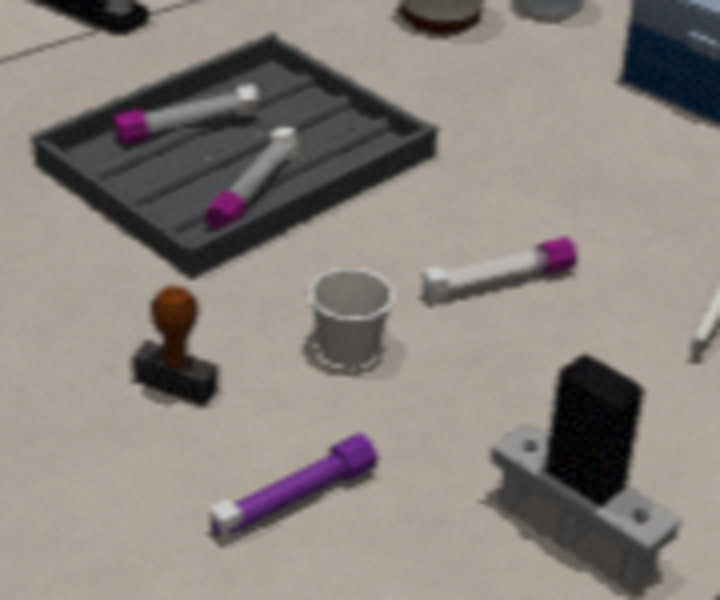

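View pics/cB.png

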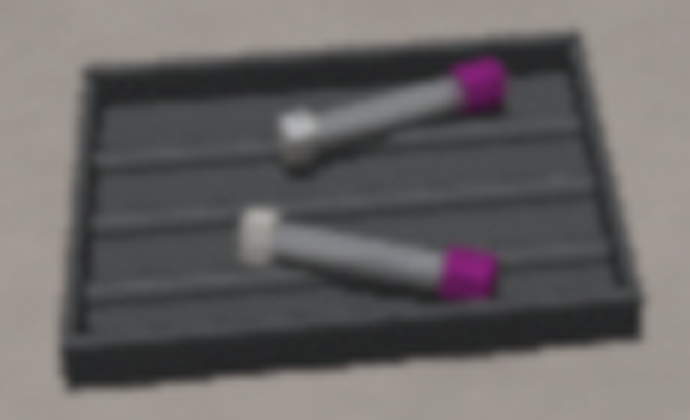

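View pics/cC.png

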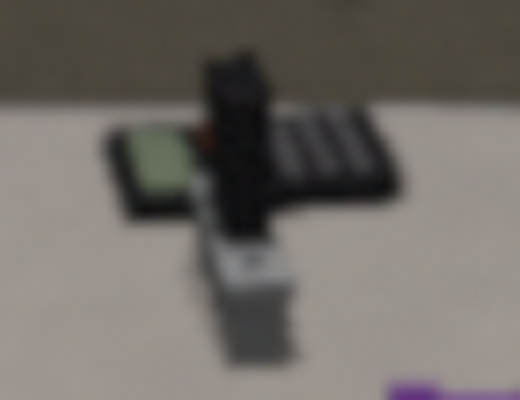

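```bash
cat > fit.py <<'E'
from h import *
from scipy.optimize import least_squares
np.set_printoptions(precision=4,suppress=True)
ds=ctrl.capture('scene');dd=ctrl.capture('side')
A=lambda p:np.array(p)/4+[190,145]
B=lambda p:np.array(p)/6+[165,205]
cs=np.array([[1,1],[1,-1],[-1,-1],[-1,1]])*[.1,.078]
P=np.c_[cs,[.021]*4]
sc=A([(272,38),(435,130),(193,252),(35,140)]); si=B([(65,345),(85,72),(580,36),(640,300)])
def W(v,P): c,s=np.cos(v[2]),np.sin(v[2]); return P@np.array([[c,s,0],[-s,c,0],[0,0,1]])+[v[0],v[1],0]
for use in (0,1,2):
    f=lambda v:np.r_[(proj(ds,W(v,P))-sc).ravel()*(use!=1),(proj(dd,W(v,P))-si).ravel()*(use!=0)]
    r=least_squares(f,[.55,.06,0]);print('tray',r.x,np.degrees(r.x[2]),r.fun.round(1))
T=r.x
# rake
Q=np.array([[.013,.046,.036],[-.013,.046,.036],[-.013,-.046,.036],[.013,-.046,.036]])
q=A([(524,425),(493,450),(652,546),(680,520)])
r=least_squares(lambda v:(proj(ds,W(v,Q))-q).ravel(),[.5,-.3,0]);print('rake',r.x,np.degrees(r.x[2]),r.fun.round(1))
H=A([(565,365),(585,355),(640,385),(630,403)]);print('handle top',onz(ds,H,.1))
def loc(p): d=p-[T[0],T[1],0]; c,s=np.cos(T[2]),np.sin(T[2]); return np.c_[d[:,0]*c+d[:,1]*s,-d[:,0]*s+d[:,1]*c,d[:,2]]
for n,pa,pb in (('t2',[(131,126),(247,96)],[(472,275),(260,236)]),('t1',[(226,208),(285,137)],[(480,85),(297,138)])):
    print(n,'scene',loc(onz(ds,A(pa),.018)).round(3).tolist(),'side',loc(onz(dd,B(pb),.018)).round(3).tolist())
E
python3 fit.py
```

```text
tray [0.5429 0.0579 0.1281] 7.3393600266351555 [ 0.  -1.1  1.3 -0.1  0.   0.7 -1.4 -0.3  0.  -0.   0.  -0.   0.  -0.
  0.  -0. ]
tray [0.5448 0.0664 0.1173] 6.718010447575165 [-0.  -0.  -0.  -0.  -0.  -0.  -0.  -0.  -1.5  0.9 -0.6 -1.2  0.7 -1.1
  1.4  0. ]
tray [0.545  0.063  0.1226] 7.023045630939108 [-0.2 -2.1  0.7 -1.1 -0.7 -0.7 -1.6 -1.7 -1.1 -0.1 -0.6 -1.9  0.4 -2.
  1.4 -1.3]
rake [ 0.5002 -0.2991  0.1962] 11.241256296010718 [-0.2 -0.6 -0.8 -0.4 -0.1  0.8  1.  -0.1]
handle top [[ 0.4929 -0.2827  0.1   ]
 [ 0.5053 -0.2824  0.1   ]
 [ 0.5116 -0.3113  0.1   ]
 [ 0.4993 -0.3176  0.1   ]]
t2 scene [[-0.044, 0.048, 0.018], [0.035, 0.028, 0.018]] side [[-0.041, 0.059, 0.018], [0.032, 0.03, 0.018]]
t1 scene [[-0.056, -0.057, 0.018], [0.021, -0.023, 0.018]] side [[-0.055, -0.047, 0.018], [0.017, -0.024, 0.018]]
```

```bash
cat > go.py <<'E'
from h import *
import sys
# target TCP x y z, jaw(y-axis) angle rad, pointing down
x,y,z,a=map(float,sys.argv[1:5])
s=ctrl.get_state();p=np.array(s['tool_pos']);Rt=R.from_quat(s['tool_rot'])
ya=np.array([np.cos(a),np.sin(a),0]);za=np.array([0,0,-1.]);xa=np.cross(ya,za)
T=R.from_matrix(np.c_[xa,ya,za])
d=Rt.inv().apply(np.array([x,y,z])-p)/.3; w=(Rt.inv()*T).as_rotvec()/np.pi
print('clock',s['clock'],'pos',p.round(4),'w',round(s['width'],3),'F',np.round(s['ft_force'],1))
print('shift',d.round(4),'turn',w.round(4),'rows~',round(max(np.linalg.norm(d)*300/62.5,np.linalg.norm(w)*180/10.7),1), 'q',np.round(s['q'],2))
E
python3 go.py 0.50 0.06 0.27 0.13
```

```text
clock 1.15 pos [0.1965 0.5933 0.2313] w 1.001 F [-0.1 -0.4 -0.1]
shift [-1.5193 -1.3694 -0.129 ] turn [ 0.     -0.      0.3568] rows~ 9.8 q [ 1.12  0.22  1.53  0.    1.39 -0.13]
```

Request:
move_arm:
  increments:
    - [[-0.76,-0.68,-0.13],[0,0,0.357],1]
    - [[-0.76,-0.68,-0.13],[0,0,0.357],1]
    - [[-0.76,-0.68,-0.13],[0,0,0.357],1]
    - [[-0.76,-0.68,-0.13],[0,0,0.357],1]
    - [[-0.76,-0.68,-0.13],[0,0,0.357],1]

```text
clock: 1.78
tool_pos: [0.3495, 0.3262, 0.2708]
tool_rot: [0.591, 0.807, 0.0, 0.0]
ft_force: [1.5, 0.1, 0.2]
width: 0.998
```

```bash
python3 go.py 0.50 0.06 0.27 0.13
```

```text
clock 1.775 pos [0.3495 0.3262 0.2708] w 0.998 F [1.5 0.1 0.2]
shift [-0.9975  0.2095  0.0029] turn [ 0.0003 -0.0001  0.0565] rows~ 4.9 q [ 0.59 -0.16  1.85 -0.    1.46  0.28]
```

Request:
move_arm:
  increments:
    - [[-0.998,0.21,0],[0,0,0.057],1]
    - [[-0.998,0.21,0],[0,0,0.057],1]
    - [[-0.998,0.21,0],[0,0,0.057],1]
    - [[-0.998,0.21,0],[0,0,0.057],1]
    - [[-0.998,0.21,0],[0,0,0.057],1]

```text
clock: 2.4
tool_pos: [0.501, 0.0578, 0.2713]
tool_rot: [0.661, 0.751, 0.001, 0.001]
ft_force: [-0.2, 1.3, 1.0]
width: 1.0
```

```bash
python3 go.py 0.50 -0.3 0.25 0.2; python3 -c "
from h import *
snap('wrist','w1')"
```

```text
clock 2.4 pos [0.501  0.0578 0.2713] w 1.0 F [-0.2  1.3  1. ]
shift [-1.1825 -0.1555  0.0704] turn [ 0.0007 -0.     -0.023 ] rows~ 5.7 q [-0.04 -0.1   1.79  0.    1.45 -0.17]
```

View pics/w1.png

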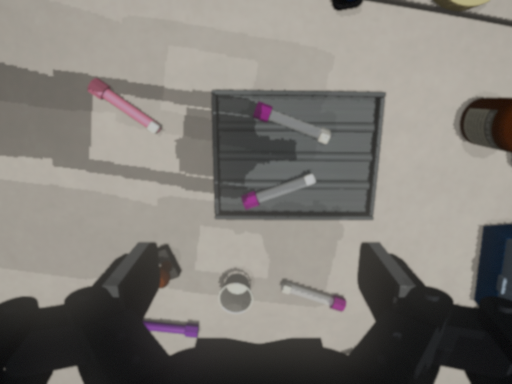

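```bash
python3 -c "
import cv2
a=cv2.imread('pics/w1.png');cv2.imwrite('pics/cW.png',cv2.resize(a[80:230,200:400],None,fx=4,fy=4,interpolation=cv2.INTER_CUBIC))"
```

```text
(no output)
```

View pics/cW.png

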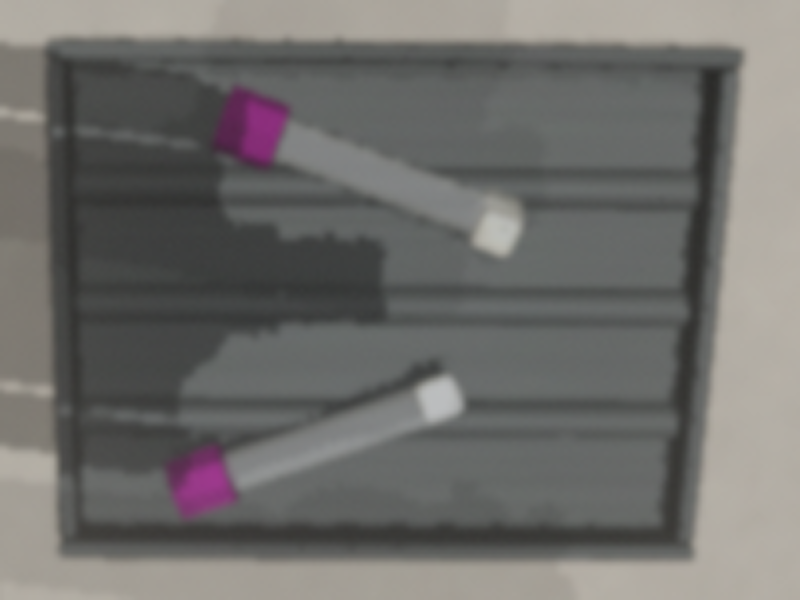

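```bash
cat > fitw.py <<'E'
from h import *
from scipy.optimize import least_squares
np.set_printoptions(precision=4,suppress=True)
dw=ctrl.capture('wrist')
cv=lambda p:(np.array(p,float)+.5)/4-.5+[200,80]
c=cv([(738,52),(690,554),(64,552),(50,45)])
cs=np.array([[1,1],[1,-1],[-1,-1],[-1,1]])*[.1,.078]
P=np.c_[cs,[.021]*4]
def W(v,P): co,s=np.cos(v[2]),np.sin(v[2]); return P@np.array([[co,s,0],[-s,co,0],[0,0,1]])+[v[0],v[1],0]
r=least_squares(lambda v:(proj(dw,W(v,P))-c).ravel(),[.55,.06,.1]);print('tray',r.x,np.degrees(r.x[2]),r.fun.round(1))
T=r.x
def loc(p): d=p-[T[0],T[1],0]; co,s=np.cos(T[2]),np.sin(T[2]); return np.c_[d[:,0]*co+d[:,1]*s,-d[:,0]*s+d[:,1]*co,d[:,2]]
# ribs, left & right ends, z=.01
print(loc(onz(dw,cv([(90,188),(680,188),(90,306),(680,306),(90,412),(665,418)]),.01)))
print('t2',loc(onz(dw,cv([(225,118),(518,228)]),.018)),'t1',loc(onz(dw,cv([(172,495),(458,395)]),.018)))
E
python3 fitw.py
```

```text
tray [0.5509 0.0532 0.1185] 6.786914969078933 [ 2.1 -1.3  1.2  1.8 -1.4  1.9 -1.9 -1.3]
[[-0.0886  0.0356  0.01  ]
 [ 0.0879  0.037   0.01  ]
 [-0.0894  0.0001  0.01  ]
 [ 0.0912  0.0012  0.01  ]
 [-0.0901 -0.0332  0.01  ]
 [ 0.0898 -0.0343  0.01  ]]
t2 [[-0.0484  0.0565  0.018 ]
 [ 0.038   0.0255  0.018 ]] t1 [[-0.0645 -0.0576  0.018 ]
 [ 0.0228 -0.0253  0.018 ]]
```

```bash
python3 go.py 0.50 -0.37 0.25 0.16
```

```text
clock 2.5 pos [0.5021 0.0551 0.2709] w 1.001 F [0.2 1.2 0.8]
shift [-1.4055 -0.1801  0.0718] turn [ 0.0005  0.0006 -0.012 ] rows~ 6.8 q [-0.05 -0.1   1.78 -0.    1.45 -0.17]
```

Request:
move_arm:
  increments:
    - [[-1,-0.128,0.03],[0,0,-0.012],1]
    - [[-1,-0.128,0.03],[0,0,-0.012],1]
    - [[-1,-0.128,0.05],[0,0,-0.012],1]
    - [[-1,-0.128,0.05],[0,0,-0.012],1]
    - [[-1,-0.128,0.05],[0,0,-0.012],1]

```text
clock: 3.12
tool_pos: [0.5005, -0.2486, 0.2565]
tool_rot: [0.648, 0.761, 0.0, 0.001]
ft_force: [1.9, 0.4, -0.1]
width: 0.997
```

```bash
python3 go.py 0.50 -0.37 0.25 0.16
```

```text
clock 3.125 pos [ 0.5005 -0.2486  0.2565] w 0.997 F [ 1.9  0.4 -0.1]
shift [-0.399  -0.0662  0.0222] turn [0.0007 0.0006 0.    ] rows~ 1.9 q [-0.6   0.04  1.67  0.    1.42 -0.76]
```

Request:
move_arm:
  increments:
    - [[-0.4,-0.066,0.02],[0,0,0],1]
    - [[-0.4,-0.066,0.02],[0,0,0],1]
    - [[-0.4,-0.066,0.02],[0,0,0],1]

```text
clock: 3.5
tool_pos: [0.4992, -0.3734, 0.2494]
tool_rot: [0.65, 0.76, -0.0, 0.001]
ft_force: [0.1, 0.8, 0.4]
width: 1.001
```

```bash
python3 go.py 0.50 -0.3 0.25 0.16; python3 -c "
from h import *
snap('wrist','w2')
for f in ('spot_in','tip_of'): print([(np.round(x['position'],3).tolist(),round(x['conf'],2)) for x in getattr(ctrl,f)('wrist','rake')])"
```

```text
clock 3.5 pos [ 0.4992 -0.3734  0.2494] w 1.001 F [0.1 0.8 0.4]
shift [ 0.2411  0.0407 -0.0021] turn [ 0.0003  0.0004 -0.0013] rows~ 1.2 q [-0.77  0.2   1.51  0.    1.42 -0.92]
[([0.499, -0.298, 0.038], 0.94)]
[([0.501, -0.298, 0.001], 0.77)]
```

View pics/w2.png

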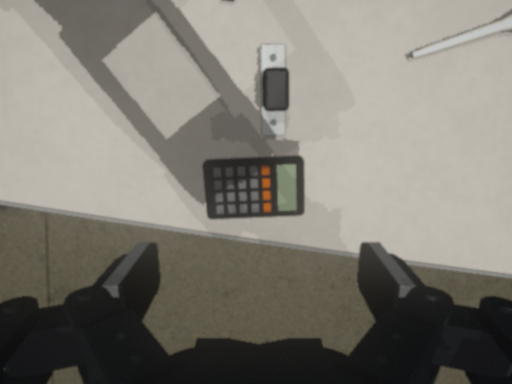

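Run:
```python
from h import *
a=cv2.imread('pics/w2.png');cv2.imwrite('pics/cR.png',cv2.resize(a[35:145,230:320],None,fx=5,fy=5,interpolation=cv2.INTER_CUBIC))
```

```text
(no output)
```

View pics/cR.png

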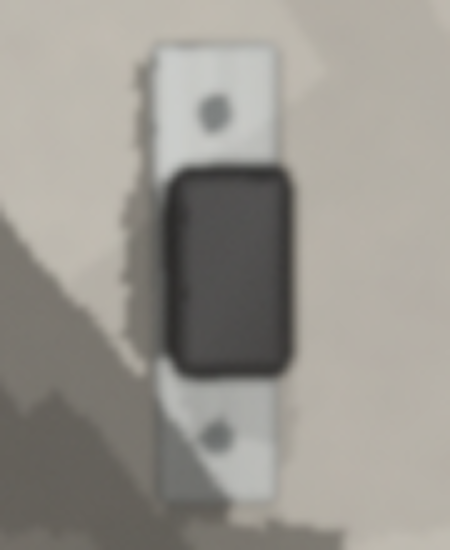

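```bash
python3 - <<'E'
from h import *
from scipy.optimize import least_squares
np.set_printoptions(precision=4,suppress=True)
dw=ctrl.capture('wrist')
cv=lambda p:(np.array(p,float)+.5)/5-.5+[230,35]
def W(v,P): co,s=np.cos(v[2]),np.sin(v[2]); return P@np.array([[co,s,0],[-s,co,0],[0,0,1]])+[v[0],v[1],0]
s=np.array([[1,1],[1,-1],[-1,-1],[-1,1]])
P=np.r_[np.c_[s*[.013,.046],[.036]*4],np.c_[s*[.011,.018],[.1]*4]]
c=cv([(272,45),(277,500),(160,498),(153,45),(293,168),(293,376),(170,376),(170,168)])
r=least_squares(lambda v:(proj(dw,W(v,P))-c).ravel(),[.5,-.3,.15]);print(r.x,np.degrees(r.x[2]),r.fun.round(1))
print(onz(dw,cv([(212,45),(219,500)]),.036))
E
python3 go.py 0.502 -0.298 0.16 0.16
```

```text
[ 0.5044 -0.2947  0.1795] 10.285003271457652 [ 1.2 -0.8  0.2  0.7 -0.9  1.6 -1.1 -0.4  0.9 -1.7  0.8  0.9 -0.3  1.4
 -1.  -1.2]
[[ 0.4961 -0.25    0.036 ]
 [ 0.5129 -0.3389  0.036 ]]
clock 3.7 pos [ 0.5005 -0.3688  0.2508] w 0.998 F [-0.1 -0.3 -0. ]
shift [0.2327 0.042  0.3025] turn [0.0008 0.0004 0.0004] rows~ 1.8 q [-0.76  0.2   1.52  0.    1.43 -0.92]
```

```bash
python3 go.py 0.502 -0.298 0.14 0.18
```

```text
clock 3.7 pos [ 0.5005 -0.3688  0.2508] w 0.998 F [-0.1 -0.3 -0. ]
shift [0.2328 0.0418 0.3692] turn [ 0.0008  0.0004 -0.0059] rows~ 2.1 q [-0.76  0.2   1.52  0.    1.43 -0.92]
```

Request:
move_arm:
  increments:
    - [[0.233,0.042,0.15],[0,0,-0.006],1]
    - [[0.233,0.042,0.37],[0,0,-0.006],1]
    - [[0.233,0.042,0.37],[0,0,-0.006],1]
    - [[0.233,0.042,0.37],[0,0,-0.006],1]

```text
clock: 4.2
tool_pos: [0.5019, -0.2969, 0.1395]
tool_rot: [0.64, 0.768, 0.0, 0.0]
ft_force: [-0.3, -1.3, 1.4]
width: 0.999
```

```bash
python3 go.py 0.502 -0.298 0.056 0.18;python3 -c "
from h import *
snap('wrist','w3')"
```

```text
clock 4.2 pos [ 0.5019 -0.2969  0.1395] w 0.999 F [-0.3 -1.3  1.4]
shift [-0.0035 -0.0008  0.2784] turn [0.0004 0.0001 0.0005] rows~ 1.3 q [-0.67  0.2   1.73  0.    1.21 -0.85]
```

View pics/w3.png

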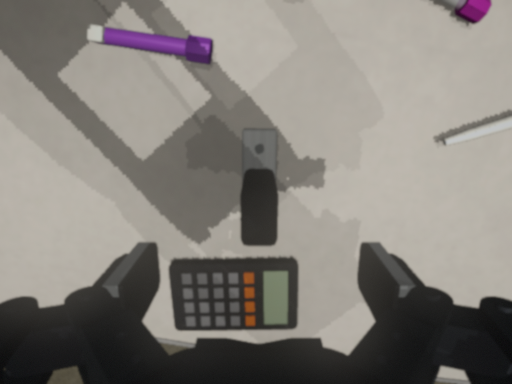

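The handle is at (259,205), midway between the fingers at (157) and (360), and the bar runs square to the jaws. Descend.

Request:
move_arm:
  increments:
    - [[-0.003,0,0.15],[0,0,0],1]
    - [[-0.003,0,0.278],[0,0,0],1]
    - [[-0.003,0,0.278],[0,0,0],1]
    - [[-0.003,0,0.278],[0,0,0],-1]
    - [[-0.003,0,0.278],[0,0,0],-1]
  squeeze: 60

```text
clock: 4.88
tool_pos: [0.5052, -0.301, 0.061]
tool_rot: [0.64, 0.768, 0.0, 0.005]
ft_force: [1.0, -0.3, 0.5]
width: 0.602
```

Request:
move_arm:
  increments:
    - [[0,0,0],[0,0,0],-1]
    - [[0,0,0],[0,0,0],-1]
    - [[0,0,0],[0,0,0],-1]
    - [[0,0,0],[0,0,0],-1]

```text
clock: 5.38
tool_pos: [0.5062, -0.3019, 0.0627]
tool_rot: [0.64, 0.768, 0.0, 0.006]
ft_force: [-0.6, -0.2, 6.6]
width: 0.254
```

```bash
python3 go.py 0.502 -0.298 0.2 0.12;python3 -c "
from h import *
snap('wrist','w4');snap('side','s4')"
```

```text
clock 5.375 pos [ 0.5062 -0.3019  0.0627] w 0.254 F [-0.6 -0.2  6.6]
shift [ 0.0113 -0.0076 -0.4579] turn [0.0028 0.0027 0.0194] rows~ 2.2 q [-0.67  0.3   1.76  0.    1.06 -0.85]
```

View pics/w4.png

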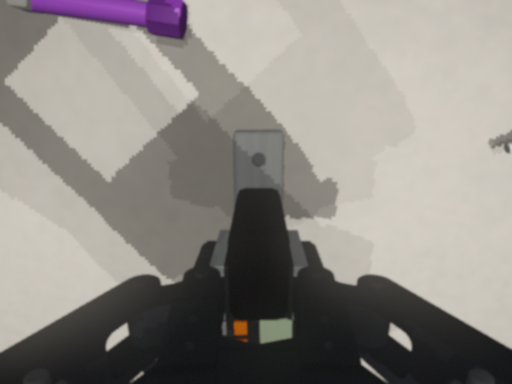

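Request:
move_arm:
  increments:
    - [[0,0,-0.2],[0,0,0],-1]
    - [[0,0,-0.4],[0,0,0],-1]
    - [[0,0,-0.43],[0,0,0.019],-1]
    - [[0,0,-0.43],[0,0,0.019],-1]
  squeeze: 80

```text
clock: 5.98
tool_pos: [0.5054, -0.3013, 0.1929]
tool_rot: [0.663, 0.749, 0.001, 0.007]
ft_force: [-0.5, -0.1, -1.5]
width: 0.246
```

```bash
python3 go.py 0.471 0.046 0.18 0.12
```

```text
clock 5.975 pos [ 0.5054 -0.3013  0.1929] w 0.246 F [-0.5 -0.1 -1.5]
shift [1.1632 0.0264 0.0318] turn [0.0034 0.0031 0.0005] rows~ 5.6 q [-0.67  0.15  1.68  0.    1.3  -0.79]
```

Request:
move_arm:
  increments:
    - [[0.99,0.023,0.02],[0,0,0],-1]
    - [[0.99,0.023,0.02],[0,0,0],-1]
    - [[0.99,0.023,0.02],[0,0,0],-1]
    - [[0.99,0.023,0.02],[0,0,0],-1]
    - [[0.99,0.023,0.02],[0,0,0],-1]

```text
clock: 6.6
tool_pos: [0.4742, -0.0031, 0.1819]
tool_rot: [0.662, 0.75, -0.0, 0.006]
ft_force: [-0.1, -0.0, -1.0]
width: 0.248
```

```bash
python3 go.py 0.471 0.046 0.14 0.12
```

```text
clock 6.6 pos [ 0.4742 -0.0031  0.1819] w 0.248 F [-0.1 -0.  -1. ]
shift [0.165  0.0085 0.1385] turn [0.0023 0.0027 0.0013] rows~ 1.0 q [-0.17 -0.11  1.97 -0.01  1.28 -0.29]
```

Request:
move_arm:
  increments:
    - [[0.165,0.008,0.08],[0,0,0],-1]
    - [[0.165,0.008,0.138],[0,0,0],-1]
    - [[0.165,0.008,0.138],[0,0,0],-1]
    - [[0.165,0.008,0.138],[0,0,0],-1]

```text
clock: 7.1
tool_pos: [0.471, 0.0449, 0.1401]
tool_rot: [0.662, 0.749, -0.0, 0.006]
ft_force: [-0.6, -0.5, -1.7]
width: 0.251
```

```bash
python3 go.py 0.471 0.046 0.14 0.12;python3 - <<'E'
from h import *
for c in ('wrist','side','scene'): d=snap(c,c+'5')
s=ctrl.get_state();print(s['tool_pos'])
for c in ('side','scene','wrist'):
  for l in('rake','tray'):
    print(c,l,[(np.round(x['position'],3).tolist(),round(x['conf'],2)) for x in ctrl.tip_of(c,l)])
a=cv2.imread('pics/side5.png');cv2.imwrite('pics/c5.png',cv2.resize(a[140:280,160:320],None,fx=4,fy=4,interpolation=cv2.INTER_CUBIC))
a=cv2.imread('pics/scene5.png');cv2.imwrite('pics/c5b.png',cv2.resize(a[100:220,180:320],None,fx=4,fy=4,interpolation=cv2.INTER_CUBIC))
E
```

```text
clock 7.1 pos [0.471  0.0449 0.1401] w 0.251 F [-0.6 -0.5 -1.7]
shift [0.0036 0.0003 0.0003] turn [0.0022 0.0028 0.0009] rows~ 0.1 q [-0.07 -0.07  2.01 -0.01  1.19 -0.19]
[0.47164205 0.04490952 0.14095746]
side rake [([0.47, 0.048, 0.079], 0.76)]
side tray [([0.549, 0.06, -0.003], 0.87)]
scene rake [([0.467, 0.051, 0.077], 0.57)]
scene tray [([0.549, 0.058, 0.002], 0.8)]
wrist rake [([0.47, 0.049, 0.081], 0.69)]
wrist tray [([0.544, 0.061, 0.002], 0.59)]
```

View pics/wrist5.png

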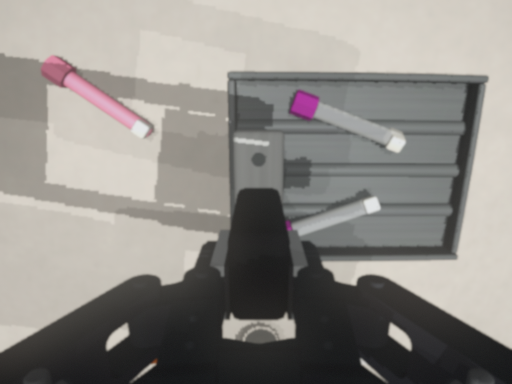

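View pics/c5.png

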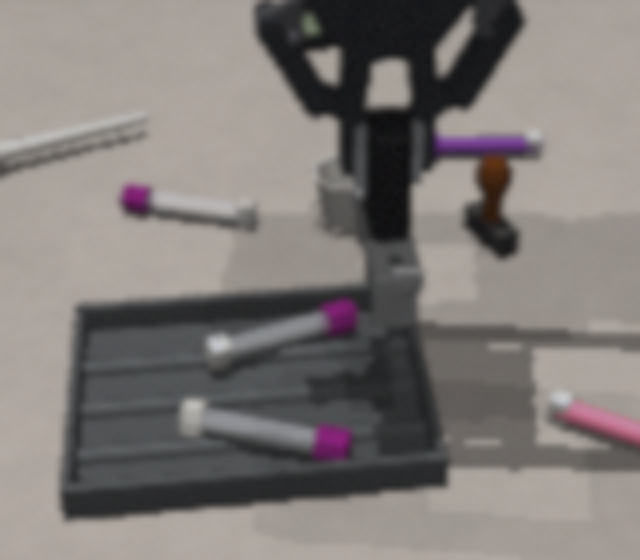

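View pics/c5b.png

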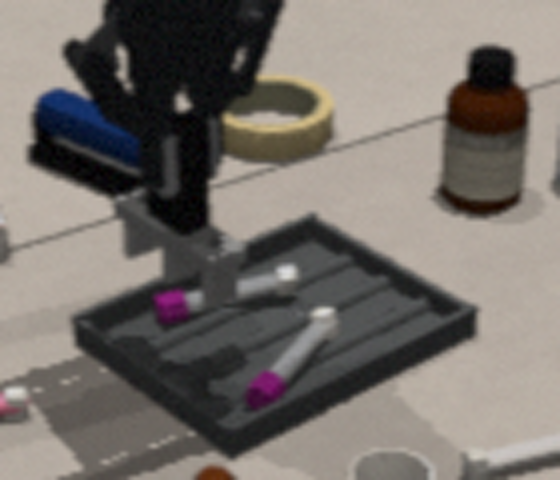

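```bash
python3 go.py 0.477 0.0455 0.078 0.12
```

```text
clock 7.55 pos [0.471  0.0458 0.1404] w 0.245 F [-0.1 -0.3 -1.3]
shift [-0.0015  0.0181  0.2081] turn [0.0025 0.0027 0.0012] rows~ 1.0 q [-0.06 -0.07  2.01 -0.01  1.19 -0.19]
```

Request:
move_arm:
  increments:
    - [[0,0.02,0.05],[0,0,0],-1]
    - [[0,0.02,0.12],[0,0,0],-1]
    - [[0,0.02,0.18],[0,0,0],-1]
    - [[0,0.02,0.208],[0,0,0],-1]
    - [[0,0.02,0.208],[0,0,0],-1]

```text
clock: 8.18
tool_pos: [0.4769, 0.0461, 0.077]
tool_rot: [0.662, 0.749, -0.001, 0.005]
ft_force: [-0.5, -0.1, -1.1]
width: 0.249
```

```bash
python3 go.py 0.477 0.0455 0.0755 0.12;python3 - <<'E'
from h import *
for c in ('wrist','side','scene'): d=snap(c,c+'6')
for c in ('side','scene','wrist'):
  for l in('rake',):
    print(c,l,[(np.round(x['position'],3).tolist(),round(x['conf'],2)) for x in ctrl.tip_of(c,l)])
a=cv2.imread('pics/side6.png');cv2.imwrite('pics/c6.png',cv2.resize(a[140:280,160:320],None,fx=4,fy=4,interpolation=cv2.INTER_CUBIC))
a=cv2.imread('pics/scene6.png');cv2.imwrite('pics/c6b.png',cv2.resize(a[110:220,180:310],None,fx=5,fy=5,interpolation=cv2.INTER_CUBIC))
E
```

```text
clock 8.175 pos [0.4769 0.0461 0.077 ] w 0.249 F [-0.5 -0.1 -1.1]
shift [-0.0021  0.0001  0.0051] turn [0.0018 0.0026 0.0012] rows~ 0.1 q [-0.06  0.04  2.04 -0.01  1.06 -0.18]
side rake [([0.477, 0.053, 0.019], 0.57)]
scene rake [([0.473, 0.053, 0.016], 0.63)]
wrist rake [([0.475, 0.052, 0.015], 0.59), ([0.543, 0.06, 0.004], 0.36)]
```

View pics/c6b.png

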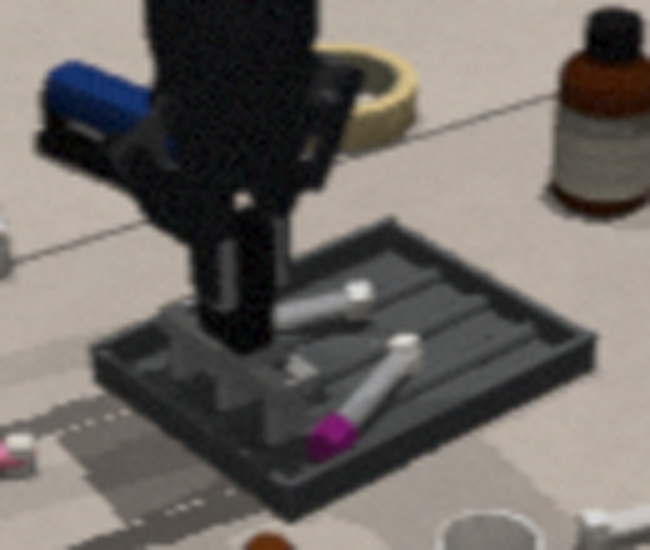

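View pics/c6.png

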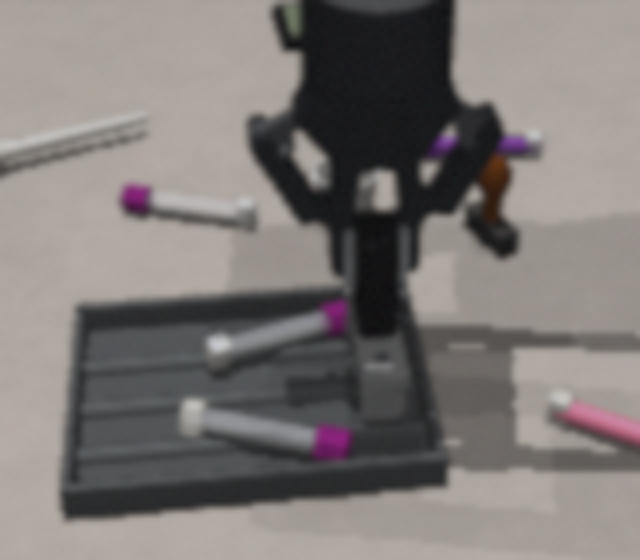

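View pics/wrist6.png

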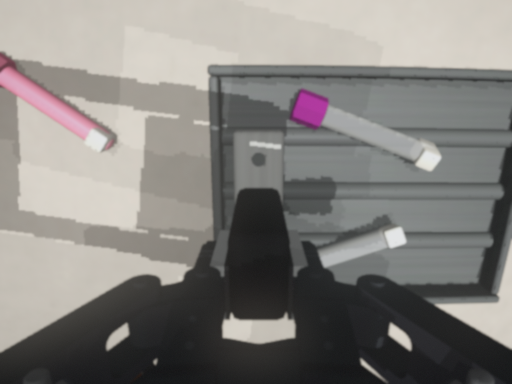

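Run:
```python
from h import *
np.set_printoptions(precision=4,suppress=True)
d=ctrl.capture('wrist')
b=onz(d,[(259,131)],.051)
rib=onz(d,[(340,137),(340,190),(480,190),(480,138),(480,240)],.010)
rim=onz(d,[(300,67.5),(480,74)],.022)
u=rib[2]-rib[1];a=np.arctan2(u[1],u[0]);print(a)
a=.12
n=np.array([-np.sin(a),np.cos(a)])
print('bar end',b,b[:,:2]@n,'ribs',rib[:,:2]@n,'rim',rim[:,:2]@n, 'centre tray by fit',np.array([.548,.059])@n)
```

```text
0.12097944510788879
bar end [[0.4733 0.0953 0.051 ]] [0.038] ribs [ 0.0302 -0.0046 -0.0046  0.0305 -0.0414] rim [0.0707 0.0692] centre tray by fit -0.0070265800789497115
```

Request:
move_arm:
  increments:
    - [[0,0.02,0.005],[0,0,0],-1]
    - [[0,0.05,0.005],[0,0,0],-1]
    - [[0,0.08,0.005],[0,0,0],-1]
    - [[0,0.11,0.005],[0,0,0],-1]
    - [[0,0.13,0.005],[0,0,0],-1]

```text
clock: 9.15
tool_pos: [0.5174, 0.0509, 0.0774]
tool_rot: [0.662, 0.749, 0.0, 0.006]
ft_force: [0.0, 0.3, -0.3]
width: 0.249
```

```bash
python3 go.py 0.626 0.064 0.0755 0.12;python3 - <<'E'
from h import *
d=snap('wrist','w7')
d=snap('scene','s7');a=cv2.imread('pics/s7.png');cv2.imwrite('pics/c7b.png',cv2.resize(a[110:220,180:310],None,fx=5,fy=5,interpolation=cv2.INTER_CUBIC))
E
```

```text
clock 9.15 pos [0.5174 0.0509 0.0774] w 0.249 F [ 0.   0.3 -0.3]
shift [-0.0012  0.3645  0.0097] turn [0.0028 0.0028 0.0012] rows~ 1.8 q [-0.05  0.13  1.94 -0.01  1.06 -0.17]
```

View pics/w7.png

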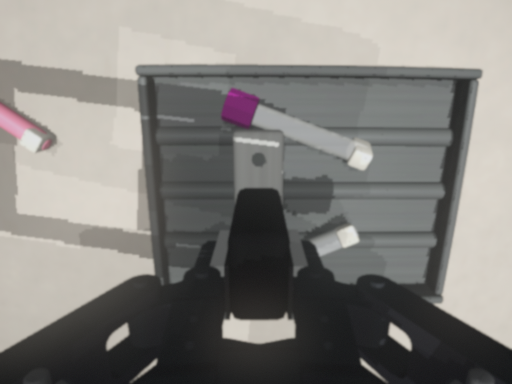

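View pics/c7b.png

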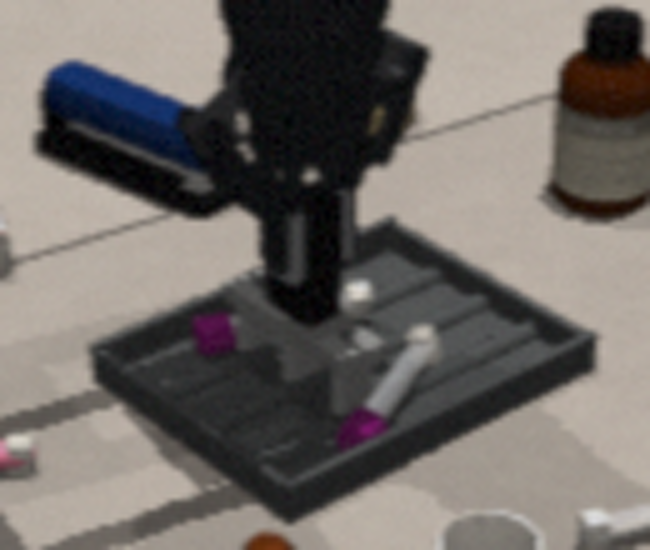

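Request:
move_arm:
  increments:
    - [[0,0.03,0.006],[0,0,0],-1]
    - [[0,0.06,0.006],[0,0,0],-1]
    - [[0,0.09,0.006],[0,0,0],-1]
    - [[0,0.12,0.006],[0,0,0],-1]
    - [[0,0.15,0.006],[0,0,0],-1]

```text
clock: 9.88
tool_pos: [0.5627, 0.0565, 0.0761]
tool_rot: [0.662, 0.749, 0.0, 0.006]
ft_force: [-0.7, 0.2, -1.6]
width: 0.248
```

```bash
python3 go.py 0.626 0.064 0.0755 0.12;python3 - <<'E'
from h import *
d=snap('wrist','w8')
d=snap('scene','s8');a=cv2.imread('pics/s8.png');cv2.imwrite('pics/c8b.png',cv2.resize(a[110:220,180:310],None,fx=5,fy=5,interpolation=cv2.INTER_CUBIC))
E
```

```text
clock 9.875 pos [0.5627 0.0565 0.0761] w 0.248 F [-0.7  0.2 -1.6]
shift [-0.0011  0.2123  0.004 ] turn [0.0029 0.0028 0.0012] rows~ 1.0 q [-0.04  0.24  1.82 -0.01  1.08 -0.15]
```

View pics/w8.png

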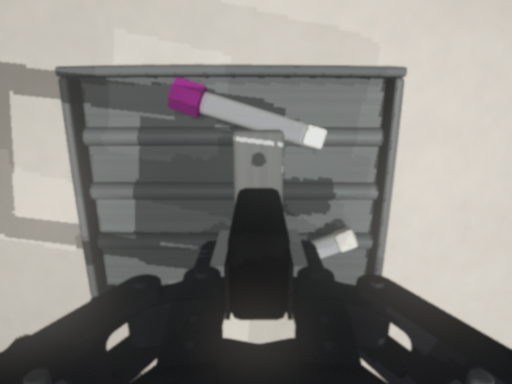

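View pics/c8b.png

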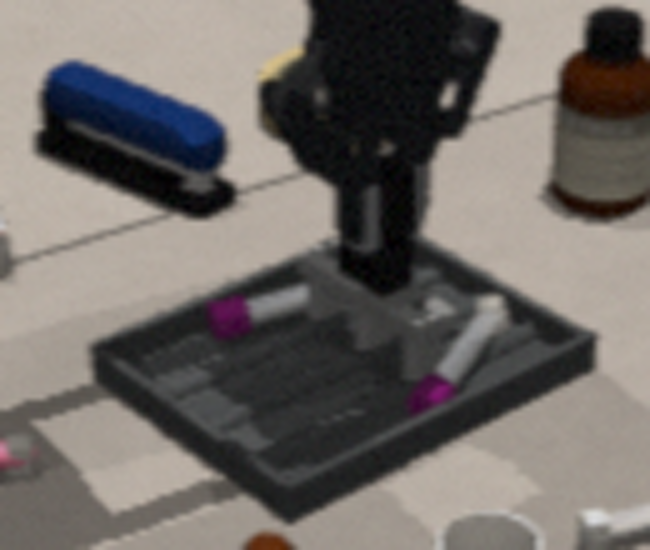

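Request:
move_arm:
  increments:
    - [[0,0.03,0.004],[0,0,0],-1]
    - [[0,0.05,0.004],[0,0,0],-1]
    - [[0,0.07,0.004],[0,0,0],-1]
    - [[0,0.09,0.004],[0,0,0],-1]
    - [[0,0.1,0.004],[0,0,0],-1]

```text
clock: 10.6
tool_pos: [0.5938, 0.06, 0.0757]
tool_rot: [0.662, 0.75, 0.001, 0.007]
ft_force: [-0.3, -0.4, -0.9]
width: 0.247
```

```bash
python3 go.py 0.626 0.064 0.0755 0.12;python3 - <<'E'
from h import *
d=snap('wrist','w9')
d=snap('scene','s9');a=cv2.imread('pics/s9.png');cv2.imwrite('pics/c9b.png',cv2.resize(a[110:220,180:310],None,fx=5,fy=5,interpolation=cv2.INTER_CUBIC))
E
```

```text
clock 10.6 pos [0.5938 0.06   0.0757] w 0.247 F [-0.3 -0.4 -0.9]
shift [-0.      0.1082  0.0018] turn [0.0035 0.003  0.0012] rows~ 0.5 q [-0.03  0.3   1.74 -0.01  1.09 -0.15]
```

View pics/w9.png

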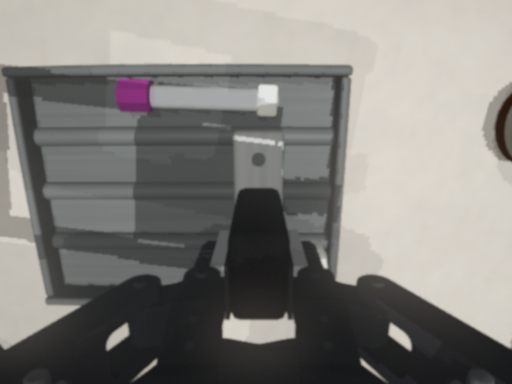

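View pics/c9b.png

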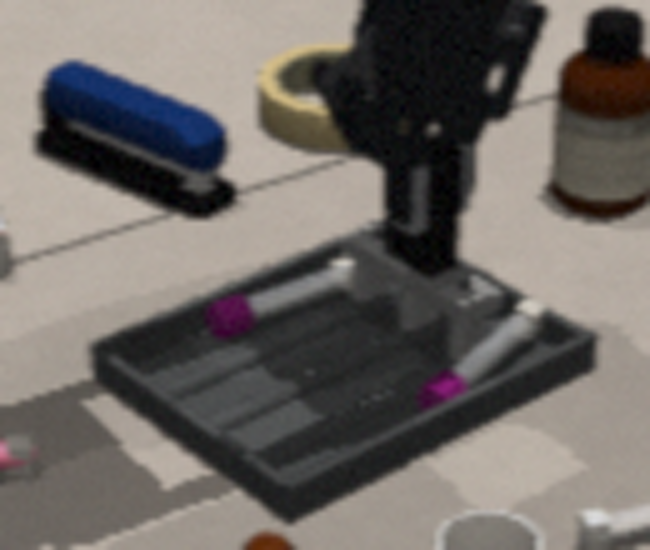

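Tube 2 has settled in its groove. Tube 1 is turning against the end wall, so I'll continue.

Request:
move_arm:
  increments:
    - [[0,0.03,0.002],[0,0,0],-1]
    - [[0,0.05,0.002],[0,0,0],-1]
    - [[0,0.07,0.002],[0,0,0],-1]
    - [[0,0.09,0.002],[0,0,0],-1]
    - [[0,0.09,0.002],[0,0,0],-1]

```text
clock: 11.32
tool_pos: [0.6208, 0.0634, 0.0754]
tool_rot: [0.662, 0.749, 0.001, 0.007]
ft_force: [-0.8, 0.4, -1.5]
width: 0.247
```

```bash
python3 go.py 0.626 0.064 0.0755 0.12;python3 - <<'E'
from h import *
d=snap('scene','s10');a=cv2.imread('pics/s10.png');cv2.imwrite('pics/c10b.png',cv2.resize(a[110:220,180:310],None,fx=5,fy=5,interpolation=cv2.INTER_CUBIC))
a=snap('side','si10')['pixels'];cv2.imwrite('pics/c10.png',cv2.resize(a[140:280,160:320,::-1],None,fx=4,fy=4,interpolation=cv2.INTER_CUBIC))
E
```

```text
clock 11.325 pos [0.6208 0.0634 0.0754] w 0.247 F [-0.8  0.4 -1.5]
shift [-0.      0.0173 -0.0003] turn [0.0035 0.003  0.0012] rows~ 0.1 q [-0.02  0.36  1.66 -0.01  1.11 -0.14]
```

View pics/c10b.png

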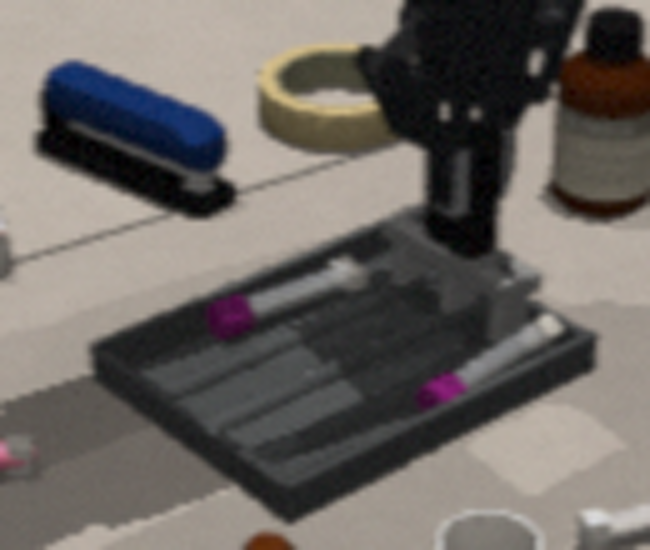

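View pics/c10.png

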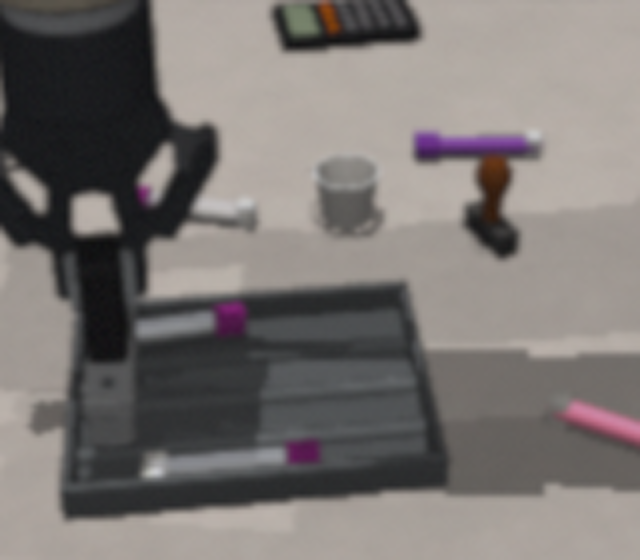

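Request:
move_arm:
  increments:
    - [[0,0,-0.1],[0,0,0],-1]
    - [[0,0,-0.25],[0,0,0],-1]
    - [[0,0,-0.4],[0,0,0],-1]
    - [[0,0,-0.4],[0,0,0],-1]

```text
clock: 11.92
tool_pos: [0.6217, 0.0643, 0.2007]
tool_rot: [0.662, 0.749, 0.004, 0.01]
ft_force: [0.2, 0.9, -1.0]
width: 0.248
```

```bash
python3 go.py 0.506 -0.302 0.19 0.18;python3 - <<'E'
from h import *
snap('wrist','w11')
d=snap('scene','s11');a=cv2.imread('pics/s11.png');cv2.imwrite('pics/c11b.png',cv2.resize(a[110:220,180:310],None,fx=5,fy=5,interpolation=cv2.INTER_CUBIC))
E
```

```text
clock 11.925 pos [0.6217 0.0643 0.2007] w 0.248 F [ 0.2  0.9 -1. ]
shift [-1.1636 -0.5344  0.0376] turn [ 0.0061  0.0036 -0.0178] rows~ 6.1 q [-0.02  0.23  1.58 -0.01  1.32 -0.14]
```

View pics/w11.png

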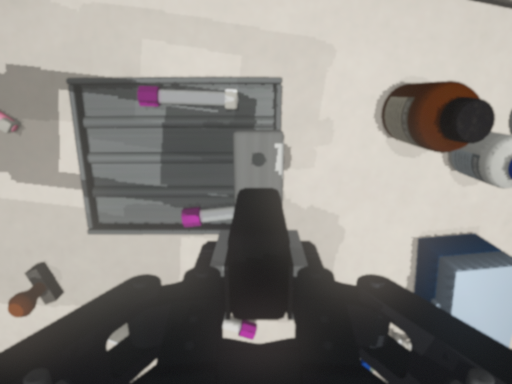

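View pics/c11b.png

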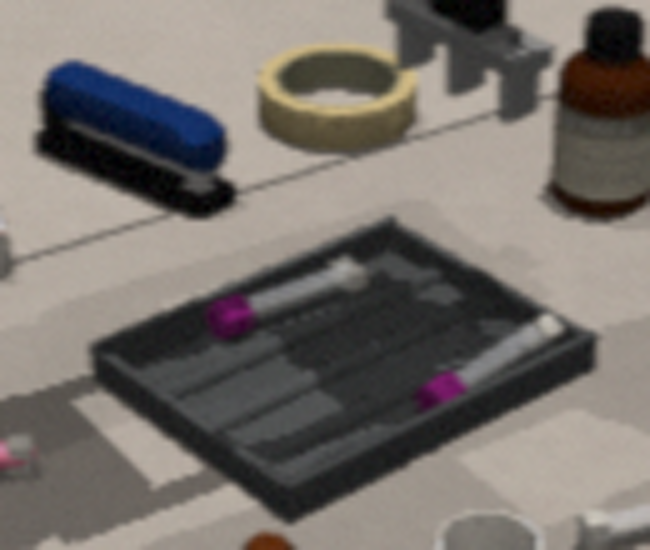

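Request:
move_arm:
  increments:
    - [[-0.4,-0.184,0],[0,0,0],-1]
    - [[-0.4,-0.184,0],[0,0,0],-1]
    - [[-0.4,-0.184,0],[0,0,0],-1]
    - [[-0.4,-0.184,0],[0,0,0],-1]

```text
clock: 12.52
tool_pos: [0.5778, -0.0617, 0.1942]
tool_rot: [0.663, 0.749, 0.001, 0.006]
ft_force: [0.4, 0.6, -1.0]
width: 0.246
```

```bash
python3 go.py 0.506 -0.302 0.19 0.18;python3 - <<'E'
from h import *
d=snap('wrist','w12')
a=d['pixels'][:,:,::-1];cv2.imwrite('pics/c12.png',cv2.resize(a[20:200,130:390],None,fx=3,fy=3,interpolation=cv2.INTER_CUBIC))
E
```

```text
clock 12.525 pos [ 0.5778 -0.0617  0.1942] w 0.246 F [ 0.4  0.6 -1. ]
shift [-0.7658 -0.3355  0.0173] turn [ 0.0027  0.0026 -0.0184] rows~ 4.0 q [-0.24  0.14  1.69 -0.    1.3  -0.36]
```

View pics/c12.png

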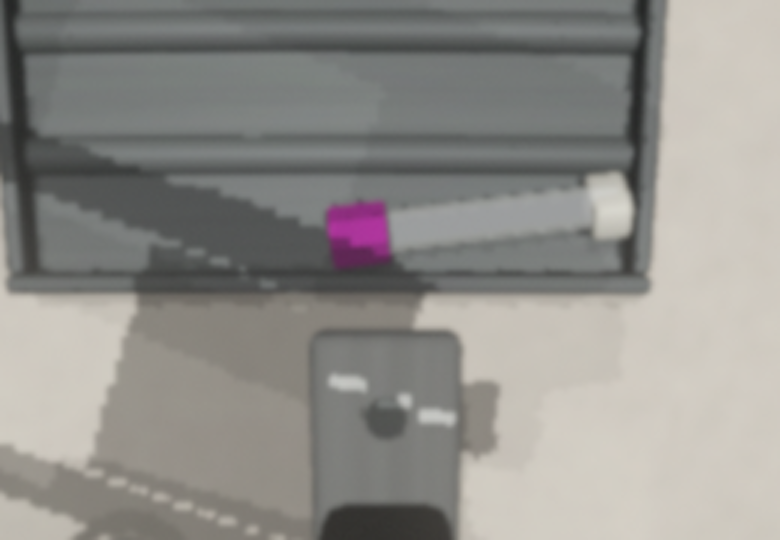

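Run:
```python
from h import *
np.set_printoptions(precision=4,suppress=True)
d=ctrl.capture('wrist')
cv=lambda p:(np.array(p,float)+.5)/3-.5+[130,20]
rib=onz(d,cv([(40,155),(625,155)]),.01)[:,:2];mid=onz(d,cv([(40,33),(630,33)]),.01)[:,:2]
t=onz(d,cv([(329,240),(630,203),(610,172),(613,240)]),[.014,.014,.022,.022])[:,:2]
u=rib[1]-rib[0];u/=np.linalg.norm(u);n=np.array([-u[1],u[0]]);print(np.arctan2(u[1],u[0]),(mid-rib[0])@n,(rib-rib[0])@n)
v=t[1]-t[0];print('deg',np.degrees(np.arctan2(v@n,v@u)),'y rel',(t-rib[0])@n-.036,'len',np.linalg.norm(v))
```

```text
0.12247412295295064 [0.0353 0.0354] [0. 0.]
deg 7.032868291122034 y rel [-0.062  -0.0505 -0.0417 -0.0616] len 0.09417368470689709
```

Tube 1 lies inside its groove at about 7° (limit 12°), with its foot beside the rib. Now I'll put the rake back at its free starting spot.

Request:
move_arm:
  increments:
    - [[-0.766,-0.336,0.017],[0,0,-0.018],-1]
    - [[-0.766,-0.336,0.017],[0,0,-0.018],-1]
    - [[-0.766,-0.336,0.017],[0,0,-0.018],-1]
    - [[-0.766,-0.336,0.017],[0,0,-0.018],-1]
    - [[-0.766,-0.336,0.017],[0,0,-0.018],-1]

```text
clock: 13.25
tool_pos: [0.5065, -0.3037, 0.1903]
tool_rot: [0.642, 0.767, 0.0, 0.006]
ft_force: [0.1, 0.2, -1.0]
width: 0.249
```

```bash
python3 go.py 0.506 -0.302 0.066 0.18
```

```text
clock 13.25 pos [ 0.5065 -0.3037  0.1903] w 0.249 F [ 0.1  0.2 -1. ]
shift [ 0.0099 -0.0043  0.4142] turn [ 0.0028  0.003  -0.0008] rows~ 2.0 q [-0.67  0.16  1.67  0.    1.29 -0.85]
```

Request:
move_arm:
  increments:
    - [[0,0,0.15],[0,0,0],-1]
    - [[0,0,0.3],[0,0,0],-1]
    - [[0,0,0.38],[0,0,0],-1]
    - [[0,0,0.414],[0,0,0],-1]
    - [[0,0,0.414],[0,0,0],-1]

```text
clock: 13.88
tool_pos: [0.5083, -0.3033, 0.0658]
tool_rot: [0.641, 0.768, 0.0, 0.006]
ft_force: [-0.2, -1.0, 0.2]
width: 0.244
```

```bash
python3 go.py 0.506 -0.302 0.0625 0.18
```

```text
clock 13.875 pos [ 0.5083 -0.3033  0.0658] w 0.244 F [-0.2 -1.   0.2]
shift [ 0.0059 -0.0069  0.0108] turn [ 0.0026  0.0027 -0.0002] rows~ 0.1 q [-0.67  0.31  1.75  0.    1.07 -0.85]
```

Request:
move_arm:
  increments:
    - [[0,0,0.006],[0,0,0],-1]
    - [[0,0,0.01],[0,0,0],-1]
    - [[0,0,0.012],[0,0,0],-1]

```text
clock: 14.25
tool_pos: [0.5087, -0.3036, 0.0629]
tool_rot: [0.641, 0.768, 0.0, 0.006]
ft_force: [0.2, 0.2, -0.4]
width: 0.25
```

Request:
move_arm:
  increments:
    - [[0,0,0.004],[0,0,0],-1]
    - [[0,0,0.006],[0,0,0],-1]
    - [[0,0,0.007],[0,0,0],-1]

```text
clock: 14.62
tool_pos: [0.5096, -0.3044, 0.0627]
tool_rot: [0.641, 0.767, 0.0, 0.008]
ft_force: [-1.9, 2.8, 10.3]
width: 0.249
```

Request:
move_arm:
  increments:
    - [[0,0,0],[0,0,0],-1]
    - [[0,0,0],[0,0,0],-0.35]
    - [[0,0,0],[0,0,0],0.2]
    - [[0,0,0],[0,0,0],1]
    - [[0,0,0],[0,0,0],1]
  squeeze: 20

```text
clock: 15.25
tool_pos: [0.5095, -0.3043, 0.0625]
tool_rot: [0.641, 0.767, 0.0, 0.007]
ft_force: [-0.5, -0.7, -0.3]
width: 0.937
```

Request:
move_arm:
  increments:
    - [[0,0,0],[0,0,0],1]
    - [[0,0,0],[0,0,0],1]
    - [[0,0,0],[0,0,0],1]

```text
clock: 15.62
tool_pos: [0.5095, -0.3044, 0.0626]
tool_rot: [0.641, 0.767, 0.0, 0.007]
ft_force: [1.5, -0.2, 0.7]
width: 1.0
```

Request:
move_arm:
  increments:
    - [[0,0,-0.2],[0,0,0],1]
    - [[0,0,-0.4],[0,0,0],1]
    - [[0,0,-0.5],[0,0,0],1]
    - [[0.3,0.1,-0.6],[0,0,0],1]
    - [[0.8,0.1,-0.6],[0,0,0],1]

```text
clock: 16.25
tool_pos: [0.5098, -0.1816, 0.2364]
tool_rot: [0.642, 0.767, 0.001, 0.009]
ft_force: [0.6, 0.3, -0.3]
width: 0.996
```

Request:
move_arm:
  increments:
    - [[0.65,0,0],[0,0,0],1]
    - [[0.65,0,0],[0,0,0],1]
    - [[0.65,0,0],[0,0,0],1]
    - [[0.65,0,0],[0,0,0],1]

```text
clock: 16.75
tool_pos: [0.4745, 0.0137, 0.234]
tool_rot: [0.64, 0.769, 0.002, 0.009]
ft_force: [0.3, -0.7, 0.1]
width: 1.0
```

Run:
```python
from h import *
for c in ('wrist','side','scene'): snap(c,c+'F')
s=ctrl.get_state();print(s['clock'],s['tool_pos'])
for c in ('side','scene','wrist'):
  for l in('rake','tray','tube_1_mid'):
    print(c,l,[(np.round(x['position'],3).tolist(),round(x['conf'],2)) for x in ctrl.tip_of(c,l)])
```

```text
16.9 [0.47559991 0.01004337 0.23404457]
side rake [([0.507, -0.296, 0.002], 0.63)]
side tray [([0.547, 0.063, -0.004], 0.71)]
side tube_1_mid [([0.602, 0.007, 0.019], 0.67), ([0.34, 0.098, 0.012], 0.6), ([0.405, -0.202, 0.006], 0.51)]
scene rake [([0.505, -0.301, 0.001], 0.92)]
scene tray [([0.552, 0.064, 0.001], 0.57)]
scene tube_1_mid [([0.399, -0.2, 0.009], 0.91), ([0.602, 0.008, 0.011], 0.69), ([0.337, 0.094, 0.011], 0.69)]
wrist rake []
wrist tray [([0.546, 0.063, 0.004], 0.74)]
wrist tube_1_mid [([0.602, 0.013, 0.017], 0.88), ([0.337, 0.095, 0.011], 0.72), ([0.407, -0.206, 0.006], 0.57)]
```

View pics/wristF.png

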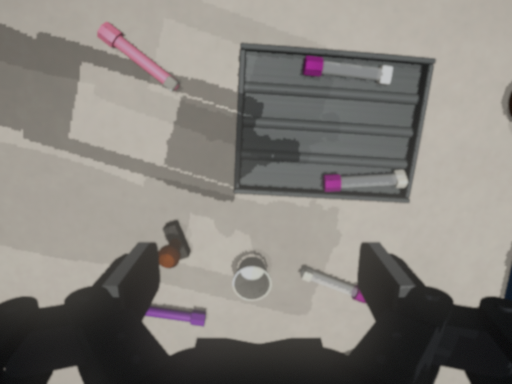

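View pics/sceneF.png

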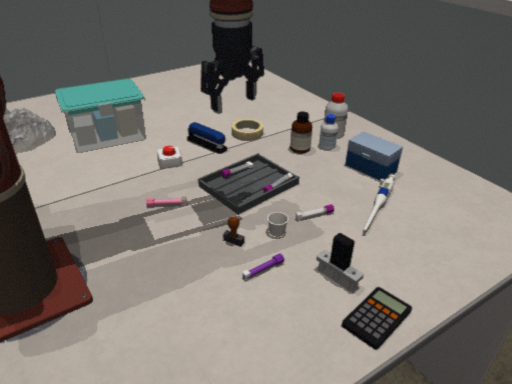

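View pics/sideF.png

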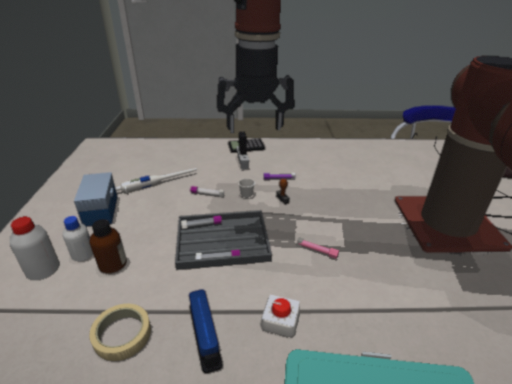

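Run:
```python
import cv2
o=[]
a=cv2.imread('pics/wristF.png')[40:205,235:440];cv2.imwrite('pics/f1.png',cv2.resize(a,None,fx=3.6,fy=3.6,interpolation=cv2.INTER_CUBIC))
a=cv2.imread('pics/sideF.png')[205:275,170:275];cv2.imwrite('pics/f2.png',cv2.resize(a,None,fx=7,fy=7,interpolation=cv2.INTER_CUBIC))
a=cv2.imread('pics/sceneF.png')[150:215,195:305];cv2.imwrite('pics/f3.png',cv2.resize(a,None,fx=7,fy=7,interpolation=cv2.INTER_CUBIC))
```

```text
(no output)
```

View pics/f1.png

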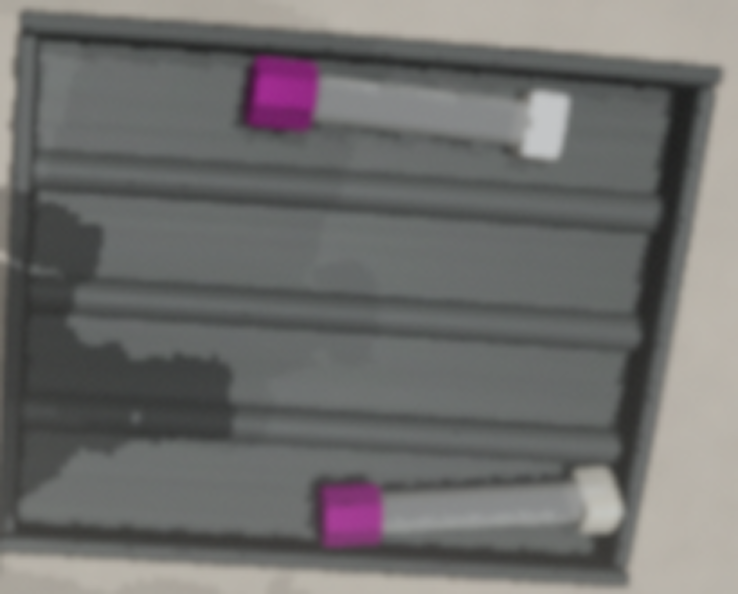

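View pics/f2.png

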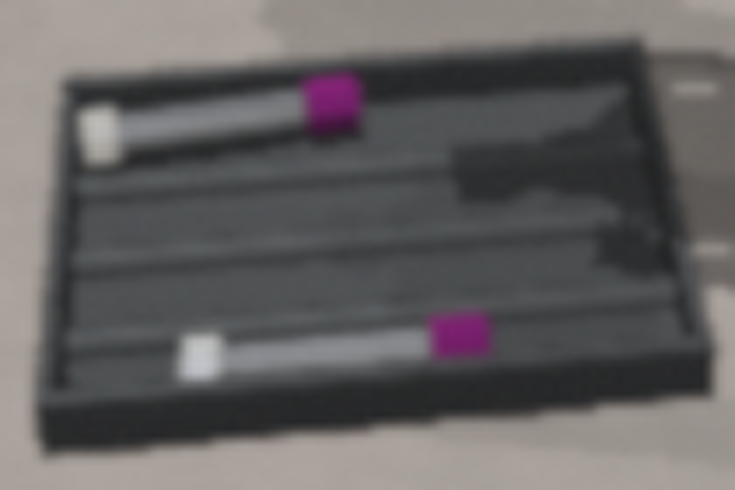

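View pics/f3.png

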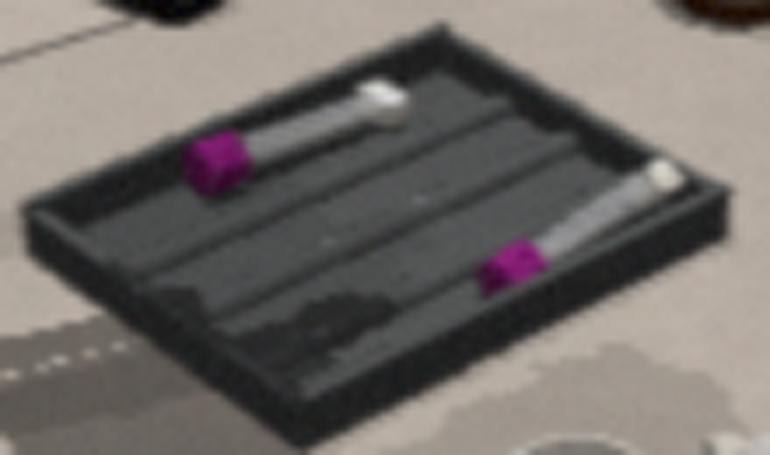

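```bash
cat > tri.py <<'E'
from h import *
from scipy.optimize import least_squares
np.set_printoptions(precision=4,suppress=True)
D={c:ctrl.capture(c) for c in('wrist','side','scene')}
M={'wrist':(3.6,(235,40)),'side':(7,(170,205)),'scene':(7,(195,150))}
cv=lambda c,p:(np.array(p,float)+.5)/M[c][0]-.5+M[c][1]
# rim outer corners order (+,+),(+,-),(-,-),(-,+)
co={'wrist':[(717,70),(626,580),(8,542),(25,15)],'side':[(42,400),(67,78),(640,42),(708,345)],'scene':[(443,28),(726,190),(303,395),(25,208)]}
# t1 cap-end,foot-end  centers of visible blob ; t2
pt={'t1cap':{'wrist':(350,516),'side':(333,103),'scene':(512,268)},'t1foot':{'wrist':(598,500),'side':(101,135),'scene':(663,175)},
'mid':{'wrist':(480,508),'side':(213,118),'scene':(592,217)},
't2cap':{'wrist':(282,95),'side':(460,336),'scene':(217,163)},'t2foot':{'wrist':(546,126),'side':(201,357),'scene':(383,102)}}
P=np.c_[np.array([[1,1],[1,-1],[-1,-1],[-1,1]])*[.1,.078],[.021]*4]
def W(v,P): c,s=np.cos(v[2]),np.sin(v[2]); return P@np.array([[c,s,0],[-s,c,0],[0,0,1]])+[v[0],v[1],0]
T=[.548,.060,.1215]
aff={}
for c in D:
    a=proj(D[c],W(T,P)); b=cv(c,co[c]); 
    H,_=cv2.estimateAffinePartial2D(a.astype(np.float32),b.astype(np.float32),method=cv2.LMEDS) if 0 else (None,None)
    # similarity LSQ projected->measured
    A=np.zeros((8,4));A[0::2]=np.c_[a,np.ones(4),np.zeros(4)];A[1::2]=np.c_[a[:,1],-a[:,0],np.zeros(4),np.ones(4)];
    A[0::2]=np.c_[a[:,0],-a[:,1],np.ones(4),np.zeros(4)];A[1::2]=np.c_[a[:,1],a[:,0],np.zeros(4),np.ones(4)]
    x=np.linalg.lstsq(A,b.ravel(),rcond=None)[0];aff[c]=x;print(c,'off',(b-a).mean(0),'scale',np.hypot(x[0],x[1]),'res',(A@x-b.ravel()).round(1))
def pr(c,p):
    a=proj(D[c],p)[0];x=aff[c];return np.array([x[0]*a[0]-x[1]*a[1]+x[2],x[1]*a[0]+x[0]*a[1]+x[3]])
for k,m in pt.items():
    r=least_squares(lambda p:np.concatenate([pr(c,W(T,p[None]))-cv(c,m[c]) for c in D]),[0,0,.015])
    print(k,r.x,r.fun.round(1))
E
python3 tri.py
```

```text
wrist off [0.4248 3.3539] scale 0.9696853739009698 res [ 0.  -0.5 -0.5 -0.4 -0.5  1.   1.  -0.1]
side off [0.7597 1.3312] scale 0.9755016556711409 res [-0.3 -0.1  0.4  0.2 -0.2 -0.1  0.2  0. ]
scene off [-1.6579  0.1054] scale 0.9737080528472702 res [-0.4 -0.2 -0.1 -0.1  0.2  0.8  0.4 -0.6]
t1cap [ 0.0089 -0.0628  0.0167] [ 0.1 -0.4  0.2 -0.8  0.3  0.5]
t1foot [ 0.0891 -0.0535  0.0166] [ 0.4  0.  -0.3 -0.6 -1.   1. ]
mid [ 0.0506 -0.0579  0.0174] [ 0.3 -0.2  0.  -0.7 -0.4  0.8]
t2cap [-0.0258  0.0614  0.0168] [ 0.   0.1  0.2  0.2  0.1 -0.2]
t2foot [0.054  0.0586 0.0142] [-0.2  0.  -0.2  0.1  0.2 -0.4]
```

```bash
python3 go.py 0.635 -0.07 0.12 0.12
python3 - <<'E'
from h import *
d=ctrl.capture('wrist');Rm=cv2.Rodrigues(np.array(d['rvec'],float))[0];print(-Rm.T@np.array(d['tvec']).ravel(),Rm[2])
print(onz(d,[(480,250),(256,192)],0))
E
```

```text
clock 17.5 pos [0.4754 0.0101 0.2338] w 0.998 F [0.2 0.8 0.5]
shift [-0.3517  0.4714  0.3904] turn [0.0045 0.004  0.0181] rows~ 3.4 q [-0.14 -0.16  1.91 -0.01  1.37 -0.31]
[0.46191859 0.07674817 0.37629577] [ 0.06331437 -0.27258865 -0.96004517]
[[ 0.78050991 -0.05982415  0.        ]
 [ 0.48439867 -0.03278065  0.        ]]
```

Request:
move_arm:
  increments:
    - [[-0.26,0.47,0.2],[0.004,0.004,0.018],1]
    - [[-0.26,0.47,0.4],[0.004,0.004,0.018],1]
    - [[-0.26,0.47,0.42],[0.004,0.004,0.018],1]
    - [[-0.26,0.47,0.42],[0.004,0.004,0.018],1]

```text
clock: 18.05
tool_pos: [0.6293, -0.0435, 0.1059]
tool_rot: [0.663, 0.748, -0.001, -0.002]
ft_force: [-0.7, 0.4, 0.4]
width: 1.0
```

```bash
python3 go.py 0.635 -0.07 0.12 0.12; python3 -c "
from h import *
snap('wrist','wG')"
```

```text
clock 18.05 pos [ 0.6293 -0.0435  0.1059] w 1.0 F [-0.7  0.4  0.4]
shift [-0.09    0.0082 -0.0471] turn [-0.0013 -0.0006  0.    ] rows~ 0.5 q [-0.19  0.35  1.61  0.    1.18 -0.31]
```

View pics/wG.png

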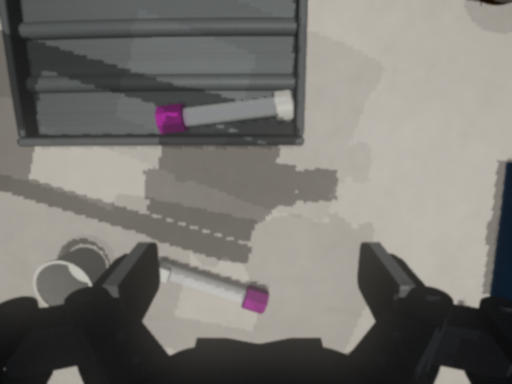

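```bash
python3 -c "
import cv2
a=cv2.imread('pics/wG.png');cv2.imwrite('pics/g1.png',cv2.resize(a[65:155,140:315],None,fx=4.5,fy=4.5,interpolation=cv2.INTER_CUBIC))"
```

```text
(no output)
```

View pics/g1.png

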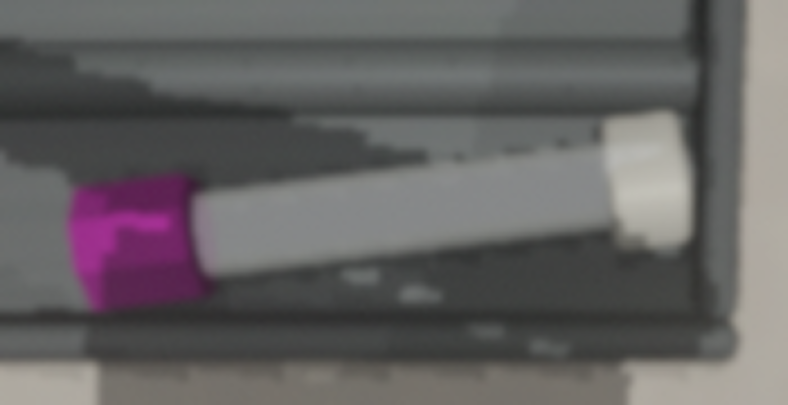

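```bash
python3 -c "
from h import *
print(ctrl.get_state()['qvel'],ctrl.finish_job())"
```

```text
the job is handed in; nothing more can be done
[ 0.00911597 -0.07913012  0.04441592 -0.00065077  0.04996356  0.00727482] None
```

I combed both tubes into the tray's outer grooves, stood the rake back on the desk and handed the job in at about 18 s. No verdict is reported, so what follows is from my own last checks.

- **Rake:** I gripped it by the handle and held its teeth about 13–15 mm above the desk, over the ribs. After one pass along the grooves I put it back at its starting spot. It stands upright at about (0.505, -0.30), some 0.36 m from the tray's centre, and nothing touches it.
- **Tube 2:** it lies nearly parallel in its groove (about 2°), and its height looks normal.
- **Tube 1:** the rake pushed it along until its foot met the far end wall, and it then swung into its groove. It ended 6–7° off the groove direction (limit 12°), with its middle about 48 mm along the tray (limit 60 mm).
- **Where the checks disagreed:**
    - The three cameras gave tube 1's middle at 11, 19 and 17 mm above the desk.
    - Triangulating it gave 17.4 mm raw. Corrected for the bias I saw on the caps, that is about 15 mm, against a limit of 16.5 mm.
    - Its foot looks slightly rolled against the rib and about 2 mm higher than tube 2's. I took it as within limits and did not comb a second time, so this is the least certain result.

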